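# Unlock the bar box and hold its lid up

## Robot

A 6-joint arm with a two-finger parallel gripper is mounted at the origin on the work surface. World frame = base frame: x ahead of the robot, y to its left, z up, the work surface at z = 0. Lengths are in mm, angles in rad, forces in N, time in s.
With the tool pointing down it reaches from about 350 to 725 mm from the base axis. Payload 4.3 kg.
Tool frame: the origin (TCP) lies midway between the tips of the shut fingers; the grasp point (between the pads) lies 19 mm behind it; y points along the fingers, x is the direction in which the jaws open and shut, and the axes are right-handed (so a half turn about y gives the same grasp; the last joint's range is limited). The gripper opens to 85 mm and grips with 20 to 120 N. Pads are 22 mm wide; open, the fingers measure 114 mm over their backs; the gripper's body (76 mm by 85 mm) begins 54 mm behind the grasp point. The pads swing forward as they close: fully open they stand 13 mm farther back than shut.
Start: joints at [-1.403, 0.377, 0.081, 1.274, 0, 1.46], TCP at [157.698, -552.99, 231.329] pointing down, gripper open.
Joint ranges: [-2.72, 2.72], [-0.84, 1.66], [-1.02, 1.22], [-1.77, 2.12], [-1.37, 1.28], [-3.14, 3.14]. Speed limits (rad/s): [2.57, 2.57, 3.14, 3.14, 3.14, 3.14].

## Interface

Orientations are given as a unit quaternion [w, x, y, z].
In Python, from rig import bot gives the robot as it stands.
- The arm moves only by the tool servo_tool, never from a script. Its argument "moves" is a list of rows, each a list of 7 numbers: the shift along the world's x, y, z in units of 60 mm (1.0 is 60 mm), then the turn, a rotation vector about the world's x, y, z in rad, then the gripper's target within -1 to 1 (shut at 1, half-way at 0, fully open at -1). In form: [[dx, dy, dz, wx, wy, wz, grip], ...]. A call has 1 to 5 rows; each row is the pose to reach, as a shift and turn from the pose commanded when the call began; what a row does not reach only later rows make up. A row lasts 1/8 s, in which the tool goes at most 62.5 mm and 10.7 degrees, less where a joint would pass 70% of its speed; a pose out of reach is approached as far as the arm can. A call with a gripper value outside its range is refused whole. The fingers move at their own pace and stop on an object; the grip force is fixed at half the most. Time passes only in rows, so rows that repeat a pose let the fingers close. It gives the time, the measured TCP pose, the force and the opening at its end, in the units of the state.
- bot.get_state(): the state, without advancing time (a new reading comes with each control period).
- bot.read_camera(name): name is "scene" or "top"; returns a dict with "img" (400x640x3 uint8, red, green, blue), "fx", "fy", "cx", "cy" (pixels), "k1" (the pictures are not rectified: a ray, as slopes to the right and down, at radius r is drawn at 1 + k1 r^2 times it, then the intrinsics apply), "R" (3x3) and "t" (3): a world point X has camera coordinates R X + t. Camera axes: x right, y down, z forward; pixel columns grow to the right and rows downward; lengths in mm; the calibration is good to about 2 mm. A picture is of the moment at which its call begins. There is no depth.
- bot.sign_off(): hands the job in, once; it reports no verdict.
Trained networks look in a picture, given as the dict that the camera call returned (one of the last four; its "shot" number tells which), for a name from the list of things; names that differ only in an ending like _2 or _b are one class to them, and where a whole thing is asked for, a point or a joint stands for the part that bears it (a point fixed in the world has none). Each returns a list of dicts, best first, with "confidence" (0 to 1); they miss things now and then, are a little off and sometimes report something else, mostly with a low value. They report only what shows in the picture. A call takes as long as a camera call. They do not tell look-alikes from the thing itself.
- bot.spot_in(picture, target): "xyz" ([x, y, z] in mm, in world coordinates, good to about 4 mm: the middle of the surface that is visible of it).
- bot.silhouettes(picture, target): "region" (400x640 bool, what is visible of it).
- bot.tip_of(picture, target): "xyz" ([x, y, z] in mm, in world coordinates, good to about 4 mm: a listed point, or the origin of a listed thing).
The state is a dict: "t": time; "joint_pos": joint angles; "joint_vel": joint speeds; "tau": joint torques, N m; "position": TCP position; "eef_rot": TCP orientation; "force": force on the tool from outside, world axes, zero at the start; "moment": the same for the moment, N m; "gripper_width": opening from 0.0 (shut) to 1.0 (fully open).
Only numpy, scipy, OpenCV 4.12 (cv2) and the standard library are available. Lean on these libraries where they do the work, as an engineer would, in place of code of your own. Each camera call takes 0.05 s, during which the arm holds its last target.

## Task

The bar box's lid has to be held up so that a colleague can fill it. Slide the steel stop plate up out of its slot and stand it in the grey caddy; then, before touching the release tab, tug the lid up by its grip, and if it stops after a few millimetres it is caught, so slide the release tab all the way across and lift again. Raise the lid to about 40 degrees and finish still gripping it there, holding it open, with the jar and the loose bars left where they are.

Things in the scene. Friction and masses are not known exactly. Their poses are not given: they have to be found in the camera images.
- box: white tub, 170 (x) by 220 (y) by 100 mm high, fixed; origin under the tub's centre, x to the hinge (far) side, y left, z up. An aluminium latch housing on its front: x -172 to -85, y -90 to 90 mm, 70 mm high. The plate's slot and the release tab are in its flat top. A tongue hidden in it catches the lid in some starts and not in others; it cannot be seen
- plate_mid (a point): centre of the loose steel stop plate, 60 (its x) by 6 thick (its y) by 110 mm tall (its z), 130 g. It starts upright in a slot of 63 by 8.5 mm, 40 mm deep, in the housing, at box x = -130, y = 18 mm, its thickness along the box's y; 70 mm of it stand above the housing. It blocks the release tab's way. Draw it straight up by 40 mm to free it
- caddy_in (a point): centre of the inner floor (5 mm above the bench) of the grey open caddy, fixed to the bench: 120 mm long (its x) by 80 mm (its y) by 70 mm high outside, walls 5 mm. The plate stands in it on its lower edge and may lean
- lid (a joint): angle of the clear lid about its far edge, rad: 0 shut, grows as its front rises, ends at 1.2. It falls shut when let go. When caught it gives about 0.03 rad (4 mm at the grip) and then stops dead
- lid_grip (a point): point to pinch on the lid's grip, 30 mm above the lid. The grip is a plain upright block on the lid, 30 (x) by 14 (y) by 45 mm tall, its top 15 mm above this point; it moves with the lid and its y is the hinge's direction. The lid weighs 0.32 kg
- lid_hinge (a point): middle of the lid's hinge line, which runs along the box's y at the tub's far rim, 104 mm above the bench; lid shut, the grip point is 145 mm in front (-x) of it and 32 mm above it
- tab_mid (a point): centre of the release tab, an upright dark steel block 20 (x) by 12 (y) by 22 mm tall standing on the housing's top, at box x = -130, y = 30 mm when not worked (left of the plate); this point is 11 mm above the housing's top
- tab (a joint): travel of the release tab to the box's -y (right), m: 0 not worked, 0.025 at its stop. It takes about 4 N, stays where it is left, and drawn all the way frees a caught lid for good
- jar_center (a point): middle of the amber glass jar with a steel lid, radius 34 mm, 100 mm tall; leave alone
- bar_a_mid (a point): middle of an oat bar, 100 x 36 x 30 mm; leave alone
- bar_b_mid (a point): middle of another oat bar of the same size; leave alone
Things that resemble listed ones, but are neither listed nor needed, are in the scene too. Of the things shaped like the part that bears plate_mid, the bare steel one is meant.

How it is judged (in metres and radians):
On the way, in this order (a step that is already met when the one before it is completed fails the run):
1. the stop plate stands in the caddy, let go, with the tab not worked (x of plate_mid in the frame of caddy_in between -0.055 and 0.055 m and y of plate_mid in the frame of caddy_in between -0.04 and 0.04 m and z of plate_mid in the frame of caddy_in between 0.02 and 0.061 m and contact force between the fingers and plate below 0.2 N and value of joint tab below 0.006 m), for 0.2 s.
2. the lid is tugged up through its play, by the gripper, with the release tab not yet worked (value of joint lid above 0.012 rad and value of joint tab below 0.006 m and contact force between the fingers and lid above 0.3 N), for 0.1 s.
At the end, for the whole second after the job is handed in: the lid is held still by the gripper's fingers at 0.5 to 1.0 rad (29 to 57 degrees), and the stop plate stands or leans in the caddy on its lower edge (its centre 20 to 61 mm above the caddy's floor and within its walls) (value of joint lid between 0.5 and 1 rad and velocity of joint lid between -0.1 and 0.1 rad/s and contact force between the fingers and lid above 0.5 N and x of plate_mid in the frame of caddy_in between -0.055 and 0.055 m and y of plate_mid in the frame of caddy_in between -0.04 and 0.04 m and z of plate_mid in the frame of caddy_in between 0.02 and 0.061 m and contact force between plate and lid below 0.05 N); the arm keeps its last pose, push and grip.
It fails at once if the jar was moved more than 30 mm or tipped over (distance of jar_center from where it was at the start of the episode above 0.03 m or angle between jar_center's own z axis and vertical above 0.5 rad).
It fails at once if an oat bar was moved more than 30 mm (distance of any of bar_a_mid, bar_b_mid from where it was at the start of the episode above 0.03 m).
It also fails if it takes over 72 s, if anything falls off the work surface, if the arm or the gripper's body presses on something with over 40 N, if the wrist force passes 120 N, or if a joint passes its speed limit or range.

## Working session

There is one attempt and no reset: what is moved stays moved. The work goes in short steps, Python scripts to look and compute and a tool call to move; the robot and the scene stay as the last step left them, time stands still between calls to the robot, and variables do not carry over. Pictures are saved under pics/ and viewed, and the job is handed in when it is done.

Besides the shell and the picture viewer there is one more tool, called after "Call:" in YAML: its name, and indented under it one key for each argument. servo_tool: Moves the arm, as the interface text tells. Its arguments: {"type":"object","properties":{"moves":{"type":"array","items":{"type":"array","items":{"type":"number"}}}},"required":["moves"]}

```bash
ls; mkdir -p pics
python3 - <<'E'
from rig import bot
import cv2
s=bot.get_state(); print({k:s[k] for k in('t','position','eef_rot','force','gripper_width')})
for n in('scene','top'):
    p=bot.read_camera(n); cv2.imwrite(f'pics/{n}0.png',p['img'][:,:,::-1])
    for t in['box','plate_mid','caddy_in','lid_grip','lid_hinge','tab_mid','jar_center','bar_a_mid']:
        for d in bot.tip_of(p,t)[:3]: print(n,t,[round(float(v)) for v in d['xyz']],round(float(d['confidence']),2))
    print({k:p[k] for k in('fx','fy','cx','cy','k1','R','t')})
E
```

```text
pics
{'t': 0.0, 'position': array([ 157.57912848, -552.28158869,  230.35951566]), 'eef_rot': array([ 0.56490606, -0.56391416,  0.42649883, -0.42541827]), 'force': array([-0.56327442,  0.33982995, -0.26550425]), 'gripper_width': 1.001208496060019}
scene box [657, 153, -1] 0.81
scene plate_mid [528, 130, 86] 0.85
scene plate_mid [397, 244, 51] 0.83
scene plate_mid [404, 125, 57] 0.78
scene caddy_in [491, -327, 3] 0.88
scene caddy_in [655, 154, 1] 0.39
scene lid_grip [602, 142, 137] 0.68
scene lid_hinge [741, 180, 103] 0.86
scene tab_mid [645, 459, 15] 0.66
scene jar_center [596, -324, 51] 0.92
scene bar_a_mid [478, 454, 14] 0.89
{'fx': 396.4409718396047, 'fy': 396.4409718396047, 'cx': 322.29248771872545, 'cy': 201.7857942211789, 'k1': -0.03726766359624108, 'R': array([[ 0.48825486,  0.87238433,  0.02351136],
       [ 0.53932276, -0.28044782, -0.7940277 ],
       [-0.68610361,  0.40036809, -0.60742673]]), 't': array([-317.00473078, -187.55482707, 1382.87513809])}
top box [661, 157, -4] 0.61
top box [477, 451, 17] 0.47
top plate_mid [392, 238, 57] 0.57
top plate_mid [476, 322, 50] 0.51
top plate_mid [527, 137, 86] 0.5
top caddy_in [483, -326, 4] 0.82
top lid_grip [603, 139, 138] 0.72
top lid_grip [526, 137, 86] 0.63
top lid_grip [526, 150, 82] 0.37
top lid_hinge [739, 184, 104] 0.59
top tab_mid [525, 146, 82] 0.47
top jar_center [595, -324, 48] 0.88
top bar_a_mid [473, 453, 14] 0.86
top bar_a_mid [741, 181, 101] 0.23
{'fx': 462.2829155374144, 'fy': 462.2829155374144, 'cx': 314.0972478417262, 'cy': 202.7882218977509, 'k1': -0.1289482442785481, 'R': array([[ 2.08871858e-02, -9.99781502e-01, -8.20972280e-04],
       [-9.96081304e-01, -2.07392826e-02, -8.59762691e-02],
       [ 8.59404570e-02,  2.61355744e-03, -9.96296847e-01]]), 't': array([  35.1727899 ,  592.46756596, 1446.12691037])}
```

View pics/scene0.png

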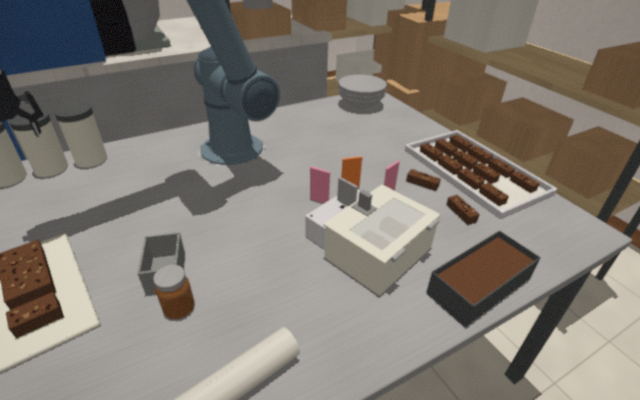

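View pics/top0.png

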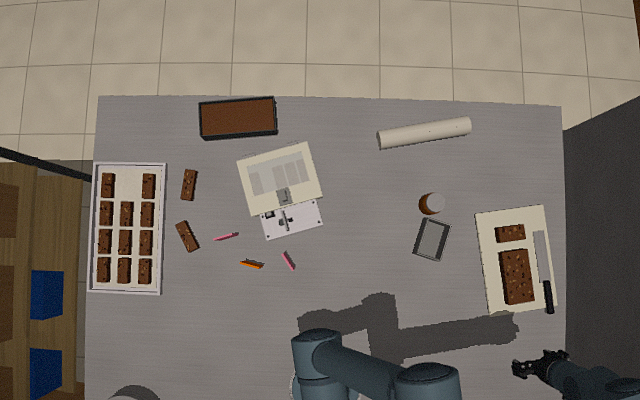

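The three coloured plates (pink, pink and orange) are decoys. The steel plate stands in the housing at about (285,218) in the top view, and the caddy is at (431,240). I'll zoom in on both.

```bash
cat > h.py <<'E'
import numpy as np, cv2
from rig import bot
def proj(p,X):
    X=np.atleast_2d(np.array(X,float)); c=X@p['R'].T+p['t']; s=c[:,:2]/c[:,2:]
    r2=(s**2).sum(1,keepdims=True); s=s*(1+p['k1']*r2)
    return s*[p['fx'],p['fy']]+[p['cx'],p['cy']]
def unproj(p,uv,z):
    d=(np.array(uv,float)-[p['cx'],p['cy']])/[p['fx'],p['fy']]; s=d.copy()
    for _ in range(20): s=d/(1+p['k1']*(s**2).sum())
    ray=p['R'].T@np.array([s[0],s[1],1]); C=-p['R'].T@p['t']
    return C+ray*(z-C[2])/ray[2]
def crop(p,u0,v0,w,h,name,k=6,pts=()):
    im=cv2.resize(p['img'][v0:v0+h,u0:u0+w,::-1],None,fx=k,fy=k,interpolation=cv2.INTER_CUBIC).copy()
    for u,v in pts: cv2.circle(im,(int((u-u0+.5)*k),int((v-v0+.5)*k)),3,(0,0,255),1)
    cv2.imwrite('pics/'+name,im)
E
python3 - <<'E'
from h import *
t=bot.read_camera('top'); s=bot.read_camera('scene')
crop(t,230,135,100,110,'c1.png',5); crop(s,290,140,160,150,'c2.png',4); crop(t,400,180,70,90,'c3.png',6)
for p,n in((t,'top'),(s,'scene')):
    for d in bot.silhouettes(p,'caddy_in')[:1]:
        m=d['region'].astype(np.uint8); print(n,m.sum(),cv2.minAreaRect(cv2.findNonZero(m)))
E
```

```text
top 1171 ((431.550048828125, 238.8500213623047), (30.041635513305664, 40.47715377807617), 18.43494987487793)
scene 1679 ((161.80125427246094, 263.0158996582031), (57.89503479003906, 47.52815246582031), 85.42607879638672)
```

View pics/c1.png

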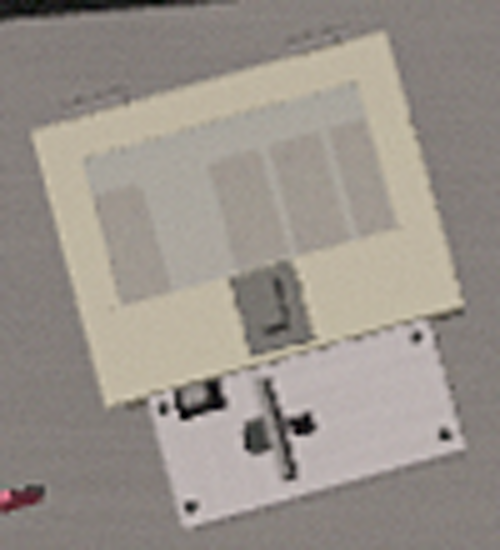

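View pics/c2.png

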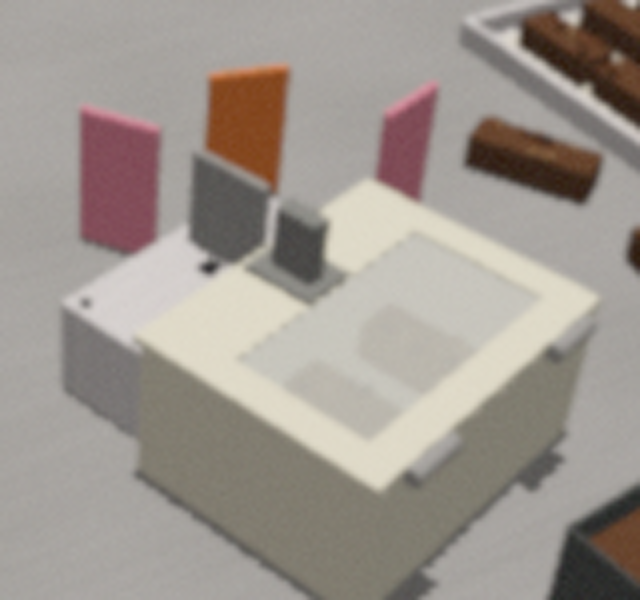

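View pics/c3.png

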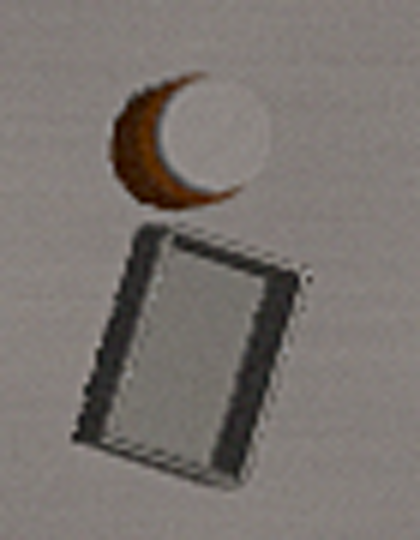

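Run:
```python
from h import *
from scipy.optimize import least_squares
t=bot.read_camera('top'); s=bot.read_camera('scene')
def fit(obs,x0):
    def tr(q,P):
        P=np.array(P,float);c,n=np.cos(q[2]),np.sin(q[2])
        return np.c_[q[0]+c*P[:,0]-n*P[:,1],q[1]+n*P[:,0]+c*P[:,1],P[:,2]]
    f=lambda q:np.concatenate([(proj(p,tr(q,P))-np.array(uv)).ravel() for p,P,uv in obs])
    r=least_squares(f,x0,loss='soft_l1'); return r.x,np.round(r.fun.reshape(-1,2),1),tr
L=[(85,110,105),(85,-110,105),(-85,-110,105),(-85,110,105)]
ut=[(x/5+230-.5,y/5+135-.5) for x,y in[(33,130),(386,33),(465,308),(108,407),(182,527),(467,450)]]
us=[(x/4+290-.5,y/4+140-.5) for x,y in[(600,300),(380,490),(138,342),(372,180)]]
H=[(-172,90,70),(-172,-90,70)]
for obs in([(t,L+H,ut),(s,L,us)],[(t,L+H,ut)],[(s,L,us)]):
    q,r,tr=fit(obs,[657,154,.3]); print(np.round(q,3),r.tolist())
    for n,P in dict(plate=(-130,18,85),tab=(-130,30,81),grip=(-60,0,136),hinge=(85,0,104)).items(): print(n,np.round(tr(q,[P])[0],1))
C=[(60,40,70),(60,-40,70),(-60,-40,70),(-60,40,70)]
uc=[(x/6+400-.5,y/6+180-.5) for x,y in[(145,225),(303,272),(240,489),(75,440)]]
q,r,tr=fit([(t,C,uc)],[487,-327,-.3]); print('caddy',np.round(q,3),r.tolist())
for n,p in(('top',t),('scene',s)):
  for g in('plate_mid','tab_mid','lid_grip','caddy_in','jar_center','bar_a_mid'): print(n,g,[(np.round(d['xyz']).tolist(),round(float(d['confidence']),2)) for d in bot.tip_of(p,g)])
```

```text
[6.58964e+02 1.55542e+02 2.96000e-01] [[0.7, 0.4], [-0.4, 0.3], [-1.0, -1.4], [0.1, -1.4], [0.5, 0.7], [-0.1, 0.2], [-0.3, 0.2], [-0.3, -0.0], [0.7, -1.1], [-0.1, 0.9]]
plate [529.4 134.8  85. ]
tab [525.9 146.3  81. ]
grip [601.6 138.  136. ]
hinge [740.3 180.4 104. ]
[6.58757e+02 1.55251e+02 2.92000e-01] [[0.9, 0.3], [-0.2, 0.5], [-1.0, -1.2], [0.1, -1.5], [0.4, 0.7], [-0.2, 0.4]]
plate [529.1 135.   85. ]
tab [525.6 146.5  81. ]
grip [601.3 138.  136. ]
hinge [740.1 179.8 104. ]
[6.59309e+02 1.55355e+02 3.01000e-01] [[-0.4, 0.1], [0.0, 0.1], [0.7, -0.8], [-0.3, 1.0]]
plate [529.8 134.   85. ]
tab [526.3 145.5  81. ]
grip [602.  137.6 136. ]
hinge [740.5 180.5 104. ]
caddy [ 4.83277e+02 -3.17600e+02 -2.94000e-01] [[1.1, -0.5], [-1.0, -0.5], [-1.6, 0.3], [1.5, 0.6]]
top plate_mid [([405.0, 124.0, 55.0], 0.61), ([473.0, 323.0, 51.0], 0.58), ([393.0, 241.0, 55.0], 0.51), ([527.0, 138.0, 87.0], 0.47)]
top tab_mid [([525.0, 150.0, 78.0], 0.37), ([597.0, -325.0, 53.0], 0.21)]
top lid_grip [([603.0, 137.0, 137.0], 0.85), ([528.0, 135.0, 88.0], 0.26)]
top caddy_in [([483.0, -327.0, 6.0], 0.89)]
top jar_center [([594.0, -323.0, 50.0], 0.56)]
top bar_a_mid [([473.0, 451.0, 15.0], 0.84)]
scene plate_mid [([398.0, 243.0, 53.0], 0.79), ([479.0, 322.0, 59.0], 0.69), ([529.0, 130.0, 85.0], 0.61), ([403.0, 122.0, 56.0], 0.61)]
scene tab_mid []
scene lid_grip [([600.0, 144.0, 138.0], 0.66)]
scene caddy_in [([488.0, -326.0, 2.0], 0.61)]
scene jar_center [([598.0, -323.0, 51.0], 0.88)]
scene bar_a_mid [([478.0, 456.0, 13.0], 0.76)]
```

```bash
cat >> h.py <<'E'
from scipy.spatial.transform import Rotation as Ro
def st():
    s=bot.get_state(); q=s['eef_rot']; M=Ro.from_quat([q[1],q[2],q[3],q[0]]).as_matrix()
    print('t',round(s['t'],2),'pos',np.round(s['position'],1),'x',np.round(M[:,0],3),'y',np.round(M[:,1],3),'F',np.round(s['force'],1),'w',round(s['gripper_width'],3),'j',np.round(s['joint_pos'],2)); return s,M
E
python3 - <<'E'
from h import *
from scipy.optimize import least_squares
t=bot.read_camera('top')
C=[(60,40,0),(60,-40,70),(-60,-40,70),(-60,40,0)]
uc=np.array([(x/6+400-.5,y/6+180-.5) for x,y in[(140,228),(303,272),(240,487),(75,440)]])
def tr(q):
    P=np.array(C,float);c,n=np.cos(q[2]),np.sin(q[2])
    return np.c_[q[0]+c*P[:,0]-n*P[:,1],q[1]+n*P[:,0]+c*P[:,1],P[:,2]]
r=least_squares(lambda q:(proj(t,tr(q))-uc).ravel(),[487,-327,-.3]);print(r.x,np.round(r.fun,1))
s,M=st()
for a,n in((.296,'box'),(r.x[2],'caddy')):
    y=np.array([-np.sin(a),np.cos(a)]); ang=np.arctan2(M[1,0],M[0,0]); print(n,[(np.arctan2(sg*y[1],sg*y[0])-ang+np.pi)%(2*np.pi)-np.pi for sg in(1,-1)])
E
```

```text
[ 4.83866566e+02 -3.24777656e+02 -2.99941641e-01] [-0.8  0.   1.3 -0.5  0.5  0.6 -1.  -0.1]
t 1.85 pos [ 157.7 -553.   231.3] x [ 0.274 -0.962  0.   ] y [-0. -0. -1.] F [ 0.3  0.6 -0.5] w 0.998 j [-1.4   0.38  0.08  1.27 -0.    1.46]
box [np.float64(-3.123403090437976), np.float64(0.01818956315181719)]
caddy [np.float64(2.5638405755720033), np.float64(-0.5777520780177907)]
```

Call:
servo_tool:
  moves:
    - [0.35,0.65,0,0,0,0.18,-1]
    - [0.7,1.3,0,0,0,0.36,-1]
    - [1.05,1.95,0,0,0,0.54,-1]
    - [1.4,2.6,0,0,0,0.72,-1]
    - [1.75,3.25,0,0,0,0.9,-1]

```text
t: 2.48
position: [263.2, -356.8, 231.5]
eef_rot: [-0.694, 0.694, -0.136, 0.136]
force: [0.6, -0.2, 0.8]
gripper_width: 1.005
```

Call:
servo_tool:
  moves:
    - [0.35,0.65,0,0,0,0.18,-1]
    - [0.7,1.3,0,0,0,0.36,-1]
    - [1.05,1.95,0,0,0,0.54,-1]
    - [1.4,2.6,0,0,0,0.72,-1]
    - [1.75,3.25,0,0,0,0.9,-1]

```text
t: 3.1
position: [368.3, -161.8, 231.6]
eef_rot: [-0.684, 0.684, 0.18, -0.179]
force: [0.6, -0.4, -0.7]
gripper_width: 1.005
```

Call:
servo_tool:
  moves:
    - [0.35,0.65,0,0,0,0.18,-1]
    - [0.7,1.3,0,0,0,0.36,-1]
    - [1.05,1.95,0,0,0,0.54,-1]
    - [1.4,2.6,0,0,0,0.72,-1]
    - [1.75,3.25,0,0,0,0.9,-1]

```text
t: 3.72
position: [473.4, 33.4, 231.5]
eef_rot: [-0.538, 0.538, 0.459, -0.459]
force: [0.1, -0.8, -0.0]
gripper_width: 0.998
```

Run:
```python
from h import *
st()
```

```text
t 3.73 pos [473.4  33.4 231.5] x [ 0.157  0.988 -0.   ] y [ 0.001 -0.    -1.   ] F [ 0.1 -0.8 -0. ] w 0.998 j [-0.06  0.17 -0.19  1.2  -0.    0.09]
```

Call:
servo_tool:
  moves:
    - [0.35,0.65,0,0,0,0.18,-1]
    - [0.7,1.3,0,0,0,0.36,-1]
    - [0.93,1.69,0,0,0,0.454,-1]
    - [0.93,1.69,-0.9,0,0,0.454,-1]
    - [0.93,1.69,-1.0,0,0,0.454,-1]

```text
t: 4.35
position: [524.8, 133.2, 167.6]
eef_rot: [0.425, -0.42, -0.565, 0.569]
force: [-0.5, 0.3, 1.3]
gripper_width: 1.001
```

Run:
```python
from h import *
st()
t=bot.read_camera('top'); s=bot.read_camera('scene')
crop(s,290,100,160,150,'d2.png',4);crop(t,230,135,100,110,'d1.png',5)
```

```text
t 4.35 pos [524.8 133.2 167.6] x [-0.287  0.958  0.001] y [-0.009 -0.001 -1.   ] F [-0.5  0.3  1.3] w 1.001 j [ 0.13  0.34 -0.14  1.1   0.   -0.16]
```

View pics/d2.png

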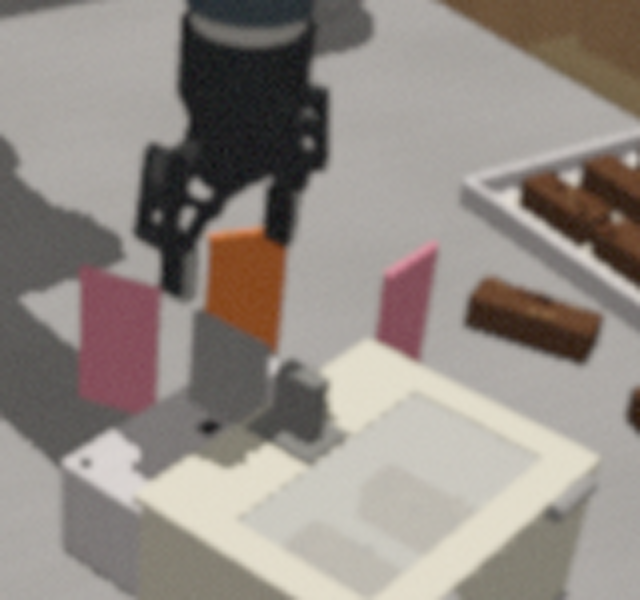

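View pics/d1.png

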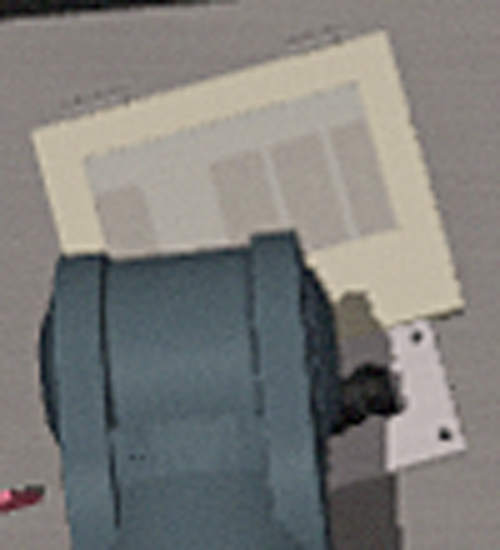

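The fingers straddle the steel plate, with its top at about (230,325) in the scene crop. I'll descend and grip.

Call:
servo_tool:
  moves:
    - [0,0,-0.4,0,0,0,-1]
    - [0,0,-0.8,0,0,0,-1]
    - [0,0,-1.13,0,0,0,-1]
    - [0,0,-1.13,0,0,0,-1]
    - [0,0,-1.13,0,0,0,-0.5]

```text
t: 5.08
position: [530.1, 133.4, 105.7]
eef_rot: [-0.422, 0.423, 0.568, -0.566]
force: [0.3, -0.1, -0.4]
gripper_width: 0.821
```

Run:
```python
from h import *
st()
s=bot.read_camera('scene')
crop(s,290,100,160,150,'e2.png',4)
```

```text
t 5.08 pos [530.1 133.4 105.7] x [-0.286  0.958 -0.   ] y [ 0.003  0.001 -1.   ] F [ 0.3 -0.1 -0.4] w 0.821 j [ 0.13  0.39 -0.24  0.94  0.   -0.16]
```

View pics/e2.png

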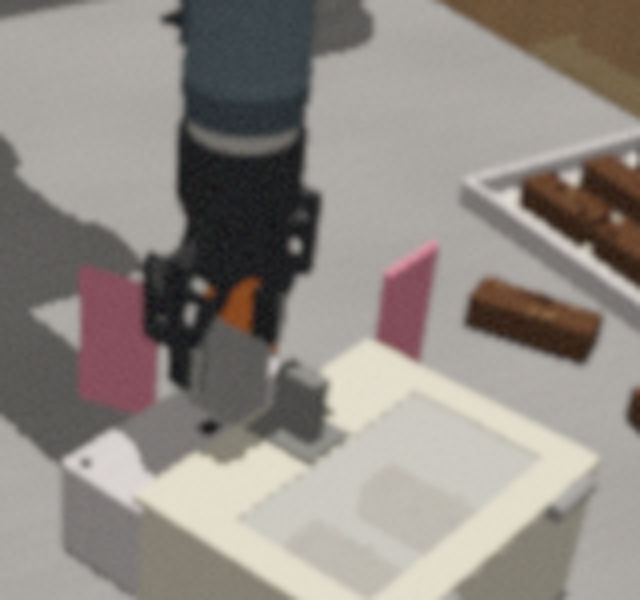

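The plate sits between the fingers at about (230,370) in the crop, so I'll close the gripper.

Call:
servo_tool:
  moves:
    - [0,0,0,0,0,0,0.3]
    - [0,0,0,0,0,0,0.6]
    - [0,0,0,0,0,0,0.8]
    - [0,0,0,0,0,0,1]
    - [0,0,0,0,0,0,1]

```text
t: 5.75
position: [528.5, 133.8, 103.7]
eef_rot: [-0.423, 0.422, 0.567, -0.567]
force: [-1.0, 2.2, 2.9]
gripper_width: 0.06
```

Call:
servo_tool:
  moves:
    - [0,0,0,0,0,0,1]
    - [0,0,0,0,0,0,1]

```text
t: 6.0
position: [528.6, 133.8, 103.7]
eef_rot: [-0.423, 0.422, 0.567, -0.567]
force: [-0.7, 3.4, 3.9]
gripper_width: 0.065
```

Call:
servo_tool:
  moves:
    - [0,0.01,0.1,0,0,0,1]
    - [0,0.01,0.25,0,0,0,1]
    - [0,0.01,0.4,0,0,0,1]
    - [0,0.01,0.55,0,0,0,1]
    - [0,0.01,0.7,0,0,0,1]

```text
t: 6.62
position: [528.8, 133.8, 146.4]
eef_rot: [-0.422, 0.423, 0.567, -0.567]
force: [-0.2, -0.6, -1.4]
gripper_width: 0.059
```

Call:
servo_tool:
  moves:
    - [0,0,0.2,0,0,0,1]
    - [0,0,0.5,0,0,0,1]
    - [0,0,0.9,0,0,0,1]
    - [0,0,0.9,0,0,0,1]

```text
t: 7.12
position: [530.4, 134.1, 202.0]
eef_rot: [-0.421, 0.424, 0.568, -0.566]
force: [-0.7, 0.4, -1.2]
gripper_width: 0.061
```

Run:
```python
from h import *
st()
s=bot.read_camera('scene')
crop(s,290,70,160,150,'f2.png',4)
```

```text
t 7.12 pos [530.4 134.1 202. ] x [-0.286  0.958 -0.001] y [ 0.005  0.    -1.   ] F [-0.7  0.4 -1.2] w 0.061 j [ 0.13  0.33 -0.07  1.17 -0.   -0.16]
```

View pics/f2.png

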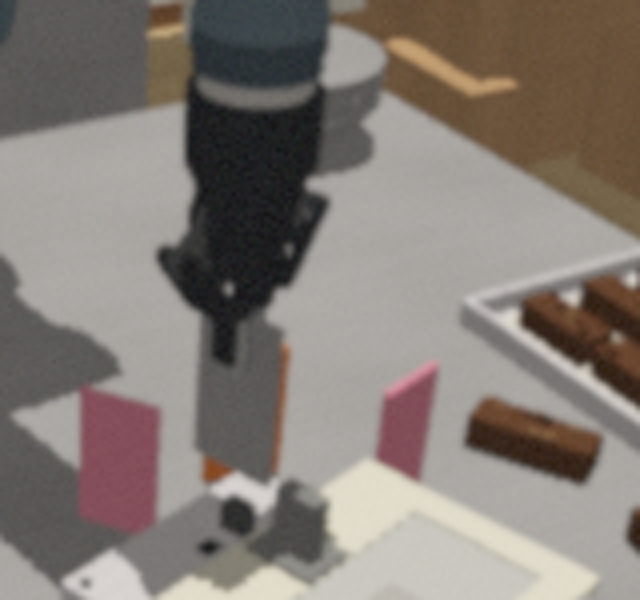

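The plate is clear of the slot and the tab is visible. Next I'll carry it to the caddy.

Call:
servo_tool:
  moves:
    - [-0.05,-0.7,0,0,0,-0.06,1]
    - [-0.12,-1.5,0,0,0,-0.12,1]
    - [-0.2,-2.3,0,0,0,-0.18,1]
    - [-0.3,-3.1,0,0,0,-0.24,1]
    - [-0.4,-3.9,0,0,0,-0.3,1]

```text
t: 7.8
position: [503.4, -101.3, 198.3]
eef_rot: [0.503, -0.502, -0.497, 0.497]
force: [0.7, -0.8, -1.1]
gripper_width: 0.059
```

Call:
servo_tool:
  moves:
    - [-0.1,-0.8,0,0,0,-0.06,1]
    - [-0.2,-1.6,0,0,0,-0.12,1]
    - [-0.3,-2.4,0,0,0,-0.18,1]
    - [-0.4,-3.1,0,0,0,-0.24,1]
    - [-0.47,-3.72,0,0,0,-0.29,1]

```text
t: 8.43
position: [475.2, -324.5, 198.1]
eef_rot: [0.57, -0.569, -0.419, 0.419]
force: [0.1, -0.5, -0.8]
gripper_width: 0.061
```

Call:
servo_tool:
  moves:
    - [0,0,0,0,0,0,1]
    - [0,0,0,0,0,0,1]

```text
t: 8.68
position: [475.7, -322.5, 198.4]
eef_rot: [0.57, -0.568, -0.42, 0.42]
force: [0.6, 0.5, 0.2]
gripper_width: 0.064
```

Run:
```python
from h import *
st()
s=bot.read_camera('scene');t=bot.read_camera('top')
crop(s,90,160,150,140,'g2.png',4);crop(t,390,170,90,100,'g1.png',5)
for p in(s,t): print([(np.round(d['xyz']).tolist(),round(float(d['confidence']),2)) for d in bot.tip_of(p,'caddy_in')],[(np.round(d['xyz']).tolist(),round(float(d['confidence']),2)) for d in bot.tip_of(p,'plate_mid')])
```

```text
t 8.68 pos [ 475.7 -322.5  198.4] x [0.295 0.955 0.001] y [-0.001  0.002 -1.   ] F [0.6 0.5 0.2] w 0.064 j [-0.71  0.39  0.01  1.2   0.   -0.41]
[([489.0, -328.0, 0.0], 0.85)] [([477.0, -326.0, 183.0], 0.96), ([404.0, 123.0, 58.0], 0.95), ([397.0, 241.0, 52.0], 0.58), ([479.0, 323.0, 57.0], 0.55)]
[([482.0, -329.0, 6.0], 0.77)] [([405.0, 124.0, 57.0], 0.61), ([476.0, 324.0, 50.0], 0.5), ([475.0, -323.0, 182.0], 0.45), ([395.0, 239.0, 58.0], 0.41)]
```

View pics/g2.png

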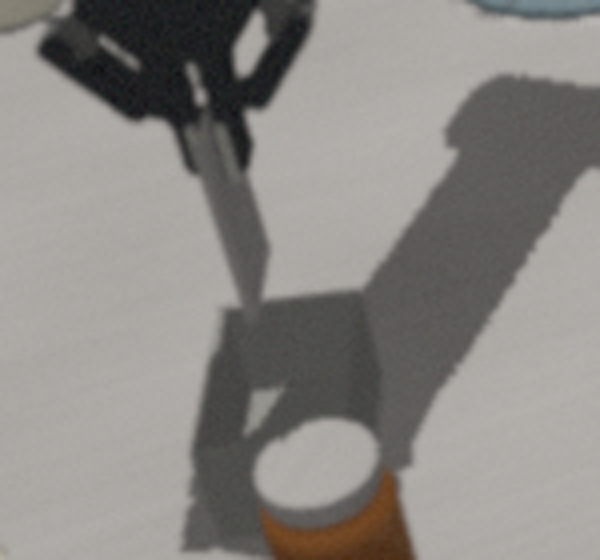

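View pics/g1.png

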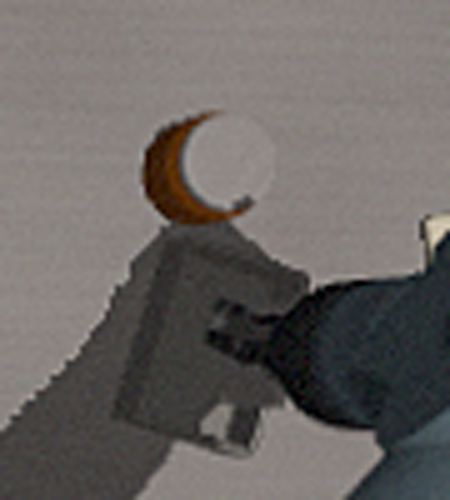

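Call:
servo_tool:
  moves:
    - [0.06,-0.04,-0.5,0,0,0,1]
    - [0.06,-0.04,-1.0,0,0,0,1]
    - [0.06,-0.04,-1.5,0,0,0,1]
    - [0.06,-0.04,-1.8,0,0,0,1]
    - [0.06,-0.04,-1.92,0,0,0,1]

```text
t: 9.6
position: [479.3, -324.6, 83.2]
eef_rot: [0.57, -0.568, -0.42, 0.42]
force: [-0.4, -0.9, -1.1]
gripper_width: 0.061
```

Call:
servo_tool:
  moves:
    - [0,0,0,0,0,0,1]
    - [0,0,-0.02,0,0,0,1]
    - [0,0,-0.04,0,0,0,1]

```text
t: 9.98
position: [480.5, -326.1, 82.8]
eef_rot: [-0.568, 0.57, 0.42, -0.42]
force: [-0.5, -1.5, -1.2]
gripper_width: 0.062
```

Call:
servo_tool:
  moves:
    - [0,0,-0.02,0,0,0,1]
    - [0,0,-0.04,0,0,0,1]
    - [0,0,-0.04,0,0,0,1]

```text
t: 10.35
position: [479.8, -325.5, 79.4]
eef_rot: [0.569, -0.569, -0.42, 0.42]
force: [0.7, 0.0, -2.4]
gripper_width: 0.062
```

Run:
```python
from h import *
st()
s=bot.read_camera('scene')
crop(s,90,160,150,140,'i2.png',4)
```

```text
t 10.35 pos [ 479.8 -325.5   79.4] x [0.295 0.955 0.   ] y [-0.  0. -1.] F [ 0.7  0.  -2.4] w 0.062 j [-0.71  0.47 -0.18  0.92  0.   -0.41]
```

View pics/i2.png

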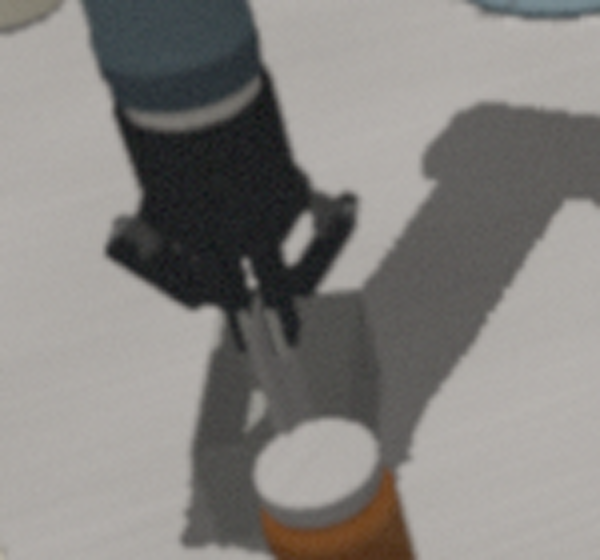

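The plate is inside the caddy, upright, and almost on the floor. I'll go down another 1–2 mm until it touches.

Call:
servo_tool:
  moves:
    - [0,0,-0.02,0,0,0,1]
    - [0,0,-0.03,0,0,0,1]
    - [0,0,-0.03,0,0,0,1]

```text
t: 10.78
position: [480.1, -325.8, 78.8]
eef_rot: [-0.569, 0.569, 0.42, -0.42]
force: [-2.1, 0.3, 4.7]
gripper_width: 0.066
```

That's floor contact at 4.7 N. I'll release.

Call:
servo_tool:
  moves:
    - [0,0,0,0,0,0,0.6]
    - [0,0,0,0,0,0,0.2]
    - [0,0,0,0,0,0,-0.3]
    - [0,0,0,0,0,0,-1]
    - [0,0,0,0,0,0,-1]

```text
t: 11.4
position: [479.9, -325.6, 77.7]
eef_rot: [0.569, -0.569, -0.42, 0.42]
force: [-0.3, -0.3, -0.5]
gripper_width: 0.993
```

Call:
servo_tool:
  moves:
    - [0,0,0.3,0,0,0,-1]
    - [0,0,0.8,0,0,0,-1]
    - [0,0,1.4,0,0,0,-1]
    - [0,0,2.2,0,0,0,-1]

```text
t: 11.9
position: [479.1, -325.0, 209.8]
eef_rot: [0.57, -0.568, -0.42, 0.42]
force: [-0.0, -0.7, -0.7]
gripper_width: 0.999
```

Run:
```python
from h import *
st()
s=bot.read_camera('scene');t=bot.read_camera('top')
crop(s,90,160,150,140,'j2.png',4);crop(t,390,170,90,100,'j1.png',5)
for p in(s,t): print([(np.round(d['xyz']).tolist(),round(float(d['confidence']),2)) for d in bot.tip_of(p,'plate_mid')],[(np.round(d['xyz']).tolist(),round(float(d['confidence']),2)) for d in bot.tip_of(p,'tab_mid')])
crop(s,290,140,160,150,'j3.png',4)
```

```text
t 11.9 pos [ 479.1 -325.   209.8] x [0.295 0.955 0.001] y [-0.002  0.002 -1.   ] F [-0.  -0.7 -0.7] w 0.999 j [-0.71  0.39  0.05  1.23  0.   -0.41]
[([482.0, -332.0, 64.0], 0.95), ([481.0, 322.0, 58.0], 0.79), ([402.0, 124.0, 55.0], 0.75), ([395.0, 245.0, 51.0], 0.63)] [([530.0, 144.0, 81.0], 0.61)]
[([406.0, 125.0, 56.0], 0.65), ([478.0, -328.0, 63.0], 0.57), ([742.0, 182.0, 100.0], 0.54), ([392.0, 240.0, 54.0], 0.53), ([477.0, 322.0, 52.0], 0.5)] [([528.0, 149.0, 80.0], 0.41)]
```

View pics/j2.png

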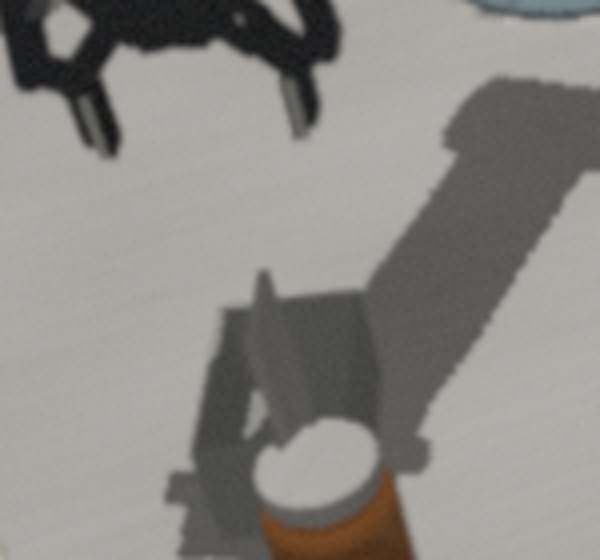

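View pics/j3.png

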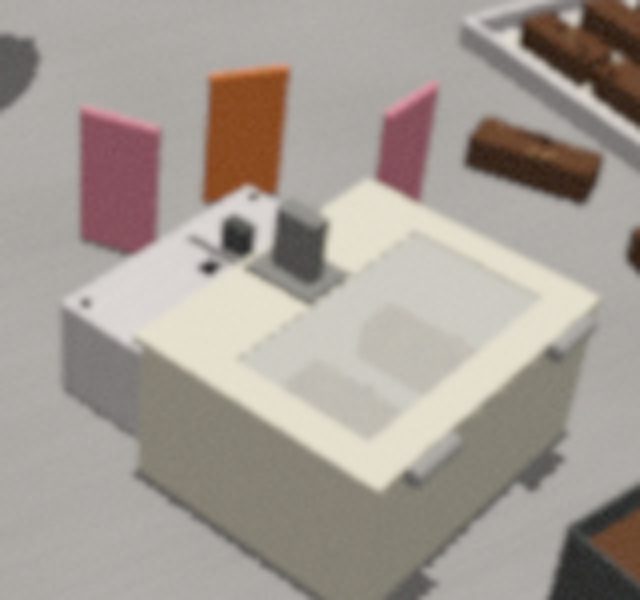

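The plate stands upright in the caddy and the tab is untouched. I'll move above the lid grip.

Call:
servo_tool:
  moves:
    - [0.15,0.75,0,0,0,0.06,-1]
    - [0.35,1.5,0,0,0,0.12,-1]
    - [0.55,2.3,0,0,0,0.18,-1]
    - [0.75,3.1,0,0,0,0.24,-1]
    - [1.0,3.9,0,0,0,0.3,-1]

```text
t: 12.82
position: [538.9, -89.7, 208.0]
eef_rot: [0.501, -0.498, -0.5, 0.501]
force: [1.3, -0.4, 0.1]
gripper_width: 0.998
```

Call:
servo_tool:
  moves:
    - [0.2,0.8,0,0,0,0.06,-1]
    - [0.4,1.6,0,0,0,0.12,-1]
    - [0.6,2.4,0,0,0,0.18,-1]
    - [0.8,3.1,0,0,0,0.24,-1]
    - [1.04,3.82,0,0,0,0.296,-1]

```text
t: 13.45
position: [601.3, 139.0, 207.8]
eef_rot: [0.421, -0.419, -0.568, 0.57]
force: [0.7, 0.3, -0.1]
gripper_width: 1.0
```

Call:
servo_tool:
  moves:
    - [0.04,0.01,0,0.04,-0.14,0,-1]
    - [0.08,0.02,0,0.088,-0.287,0,-1]
    - [0.08,0.02,-0.2,0.088,-0.287,0,-1]
    - [0.08,0.02,-0.3,0.088,-0.287,0,-1]

```text
t: 13.95
position: [606.7, 138.6, 190.5]
eef_rot: [-0.354, 0.478, 0.646, -0.478]
force: [0.4, -0.6, -0.1]
gripper_width: 1.001
```

Run:
```python
from h import *
st()
s=bot.read_camera('scene');crop(s,290,90,160,150,'k2.png',4)
```

```text
t 13.95 pos [606.7 138.6 190.5] x [-0.292  0.957  0.001] y [ 0.28   0.086 -0.956] F [ 0.4 -0.6 -0.1] w 1.001 j [ 0.09  0.24 -0.27  0.77  0.06 -0.19]
```

View pics/k2.png

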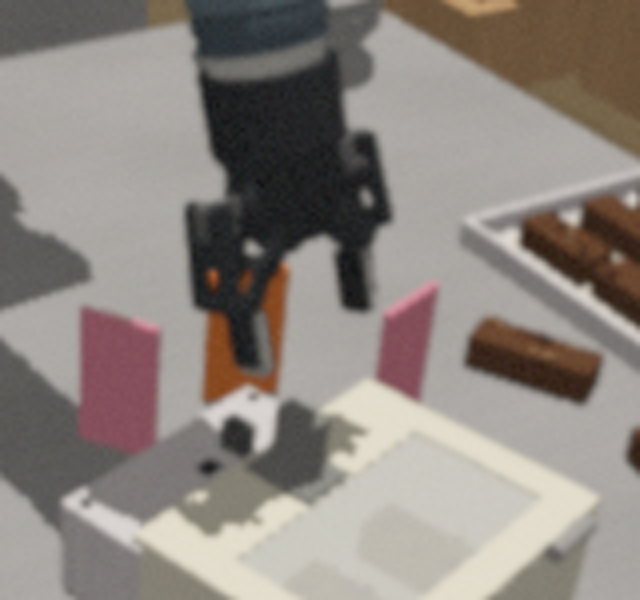

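Call:
servo_tool:
  moves:
    - [0,0,-0.4,0,0,0,-1]
    - [0,0,-0.8,0,0,0,-1]
    - [0,0,-1.1,0,0,0,-1]
    - [0,0.01,-1.18,0,0,0,-1]
    - [0,0.01,-1.18,0,0,0,-0.4]

```text
t: 14.62
position: [608.7, 139.6, 121.5]
eef_rot: [-0.353, 0.479, 0.647, -0.477]
force: [0.3, -0.6, -0.8]
gripper_width: 0.816
```

Call:
servo_tool:
  moves:
    - [0,0,0,0,0,0,0.2]
    - [0,0,0,0,0,0,0.5]
    - [0,0,0,0,0,0,0.8]
    - [0,0,0,0,0,0,1]
    - [0,0,0,0,0,0,1]

```text
t: 15.25
position: [607.1, 140.6, 121.8]
eef_rot: [-0.353, 0.478, 0.648, -0.476]
force: [-2.9, 4.3, 5.0]
gripper_width: 0.152
```

Run:
```python
from h import *
st()
s=bot.read_camera('scene');crop(s,290,90,160,150,'l2.png',4)
```

```text
t 15.25 pos [607.1 140.6 121.8] x [-0.293  0.956  0.002] y [ 0.283  0.089 -0.955] F [-2.9  4.3  5. ] w 0.152 j [ 0.09  0.29 -0.39  0.59  0.06 -0.19]
```

View pics/l2.png

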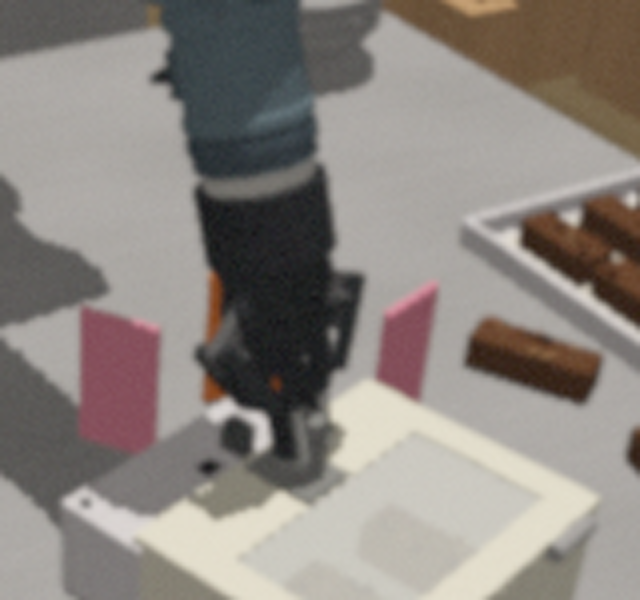

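The grip is held, with an opening of about 13 mm. Now a gentle tug through the play.

Call:
servo_tool:
  moves:
    - [0,0,0.02,0,0,0,1]
    - [0,0,0.04,0,0.01,0,1]
    - [0,0,0.05,-0.006,0.02,0,1]
    - [0,0,0.05,-0.006,0.02,0,1]
    - [0,0,0.05,-0.006,0.02,0,1]

```text
t: 15.92
position: [607.3, 140.7, 124.1]
eef_rot: [-0.358, 0.474, 0.643, -0.483]
force: [-0.3, 5.1, -0.0]
gripper_width: 0.155
```

Call:
servo_tool:
  moves:
    - [0,0,0.02,0,0,0,1]
    - [0,0,0.04,0,0,0,1]
    - [0,0,0.04,0,0,0,1]

```text
t: 16.3
position: [607.6, 140.8, 125.6]
eef_rot: [-0.358, 0.474, 0.643, -0.483]
force: [6.7, 7.5, -7.8]
gripper_width: 0.152
```

Call:
servo_tool:
  moves:
    - [0,0,0.02,0,0,0,1]
    - [0,0,0.05,0,0,0,1]
    - [0,0,0.05,0,0,0,1]

```text
t: 16.68
position: [607.7, 140.8, 126.3]
eef_rot: [-0.359, 0.474, 0.643, -0.483]
force: [15.5, 9.4, -22.4]
gripper_width: 0.155
```

It stopped dead: 3 mm more command gave 0.7 mm of motion and the pull rose to −22 N. The lid is caught, so I'll lower it, release, and go work the tab.

Call:
servo_tool:
  moves:
    - [0,0,-0.05,0,0,0,1]
    - [0,0,-0.1,0,0,0,1]
    - [0,0,-0.13,0,0,0,1]
    - [0,0,-0.13,0,0,0,0.5]
    - [0,0,-0.13,0,0,0,-0.5]

```text
t: 17.3
position: [607.2, 138.9, 121.4]
eef_rot: [-0.358, 0.475, 0.642, -0.484]
force: [-0.2, -0.0, 0.8]
gripper_width: 0.453
```

Call:
servo_tool:
  moves:
    - [0,0,0,0,0,0,-1]
    - [0,0,0.2,0,0,0,-1]
    - [-0.1,0,0.7,0,0,0,-1]
    - [-0.2,0,1.2,0,0,0,-1]
    - [-0.2,0,1.2,0,0,0,-1]

```text
t: 17.92
position: [597.5, 139.6, 197.8]
eef_rot: [-0.356, 0.477, 0.643, -0.482]
force: [1.1, -0.1, -0.3]
gripper_width: 1.002
```

Run:
```python
from h import *
s,M=st()
s=bot.read_camera('scene');crop(s,290,90,160,150,'m2.png',4)
print([(np.round(d['xyz']).tolist(),round(float(d['confidence']),2)) for d in bot.tip_of(s,'tab_mid')])
R=Ro.from_matrix(M); a=.296
yb=np.array([-np.sin(a),np.cos(a),0]);yd=np.array([0,0,-1.]);T=np.c_[yb,yd,np.cross(yb,yd)]
print((Ro.from_matrix(T)*R.inv()).as_rotvec().round(3))
```

```text
t 17.93 pos [597.5 139.6 197.8] x [-0.292  0.956 -0.001] y [ 0.27   0.082 -0.959] F [ 1.1 -0.1 -0.3] w 1.002 j [ 0.1   0.23 -0.27  0.8   0.05 -0.19]
[([528.0, 145.0, 80.0], 0.43), ([487.0, -330.0, 4.0], 0.28)]
[-0.083  0.274 -0.   ]
```

View pics/m2.png

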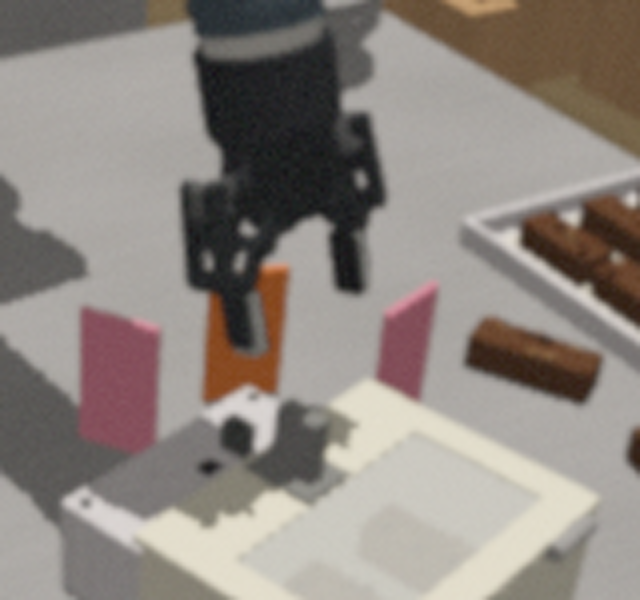

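Call:
servo_tool:
  moves:
    - [-0.4,0.15,0,-0.04,0.13,0,1]
    - [-0.9,0.35,0,-0.083,0.274,0,1]
    - [-1.32,0.56,0,-0.083,0.274,0,1]
    - [-1.32,0.56,-0.6,-0.083,0.274,0,1]
    - [-1.32,0.56,-0.9,-0.083,0.274,0,1]

```text
t: 18.65
position: [514.0, 172.9, 136.3]
eef_rot: [0.424, -0.418, -0.565, 0.571]
force: [0.1, 0.0, 1.0]
gripper_width: 0.0
```

Call:
servo_tool:
  moves:
    - [0,0,0,0,0,0,1]
    - [0,0,0,0,0,0,1]

```text
t: 18.9
position: [516.0, 172.9, 139.6]
eef_rot: [0.423, -0.419, -0.566, 0.57]
force: [0.1, -1.1, -0.5]
gripper_width: 0.001
```

Run:
```python
from h import *
st()
s=bot.read_camera('scene');crop(s,290,90,160,150,'n2.png',4)
```

```text
t 18.9 pos [516.  172.9 139.6] x [-0.292  0.957  0.001] y [-0.007 -0.001 -1.   ] F [ 0.1 -1.1 -0.5] w 0.001 j [ 0.21  0.37 -0.18  1.03  0.   -0.09]
```

View pics/n2.png

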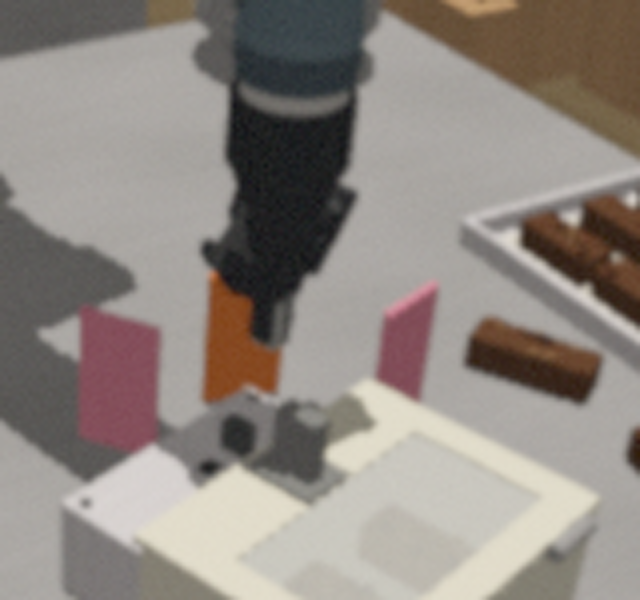

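Call:
servo_tool:
  moves:
    - [0,0,-0.4,0,0,0,1]
    - [0,0,-0.8,0,0,0,1]
    - [0,0,-1.0,0,0,0,1]
    - [0,0,-1.0,0,0,0,1]

```text
t: 19.45
position: [515.6, 172.9, 79.4]
eef_rot: [0.423, -0.419, -0.566, 0.57]
force: [0.2, -0.1, -0.6]
gripper_width: -0.002
```

Run:
```python
from h import *
st()
s=bot.read_camera('scene');crop(s,290,90,160,150,'o2.png',4)
```

```text
t 19.45 pos [515.6 172.9  79.4] x [-0.292  0.957  0.001] y [-0.008 -0.001 -1.   ] F [ 0.2 -0.1 -0.6] w -0.002 j [ 0.21  0.42 -0.27  0.89  0.   -0.09]
```

View pics/o2.png

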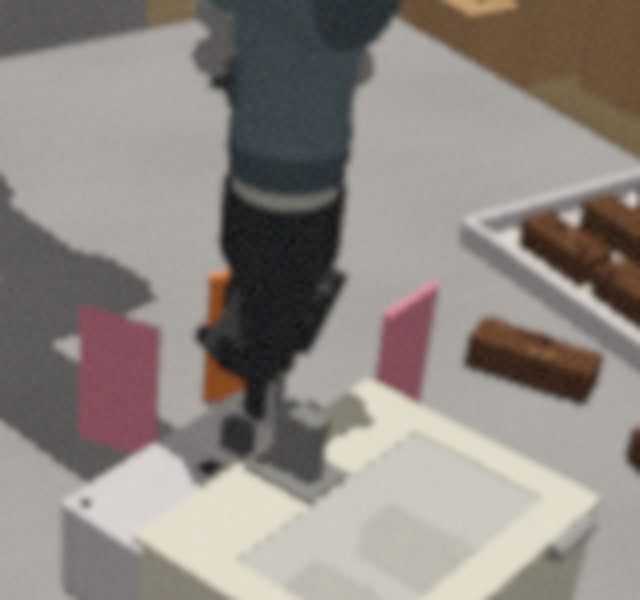

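The shut fingers are just left of the tab, at about (262,405) in the crop, and touching nothing. Now I'll push to the box's −y.

Call:
servo_tool:
  moves:
    - [0.04,-0.1,0,0,0,0,1]
    - [0.07,-0.2,0,0,0,0,1]
    - [0.1,-0.3,0,0,0,0,1]
    - [0.13,-0.4,0,0,0,0,1]
    - [0.15,-0.48,0,0,0,0,1]

```text
t: 20.12
position: [525.7, 144.1, 80.0]
eef_rot: [0.422, -0.419, -0.567, 0.569]
force: [1.5, 3.3, 2.5]
gripper_width: 0.005
```

Call:
servo_tool:
  moves:
    - [0.01,-0.03,0,0,0,0,1]
    - [0.02,-0.06,0,0,0,0,1]
    - [0.02,-0.06,0,0,0,0,1]

```text
t: 20.5
position: [526.0, 141.1, 79.5]
eef_rot: [0.423, -0.419, -0.567, 0.57]
force: [-0.5, 5.4, 2.3]
gripper_width: -0.001
```

Call:
servo_tool:
  moves:
    - [0.01,-0.03,0,0,0,0,1]
    - [0.02,-0.06,0,0,0,0,1]
    - [0.03,-0.09,0,0,0,0,1]
    - [0.03,-0.09,0,0,0,0,1]

```text
t: 21.0
position: [526.2, 140.5, 79.7]
eef_rot: [-0.425, 0.415, 0.57, -0.568]
force: [-3.4, 18.1, 5.0]
gripper_width: 0.001
```

Call:
servo_tool:
  moves:
    - [0.01,-0.03,0,0,0,0,1]
    - [0.02,-0.06,0,0,0,0,1]
    - [0.03,-0.09,0,0,0,0,1]
    - [0.03,-0.09,0,0,0,0,1]

```text
t: 21.5
position: [526.3, 140.0, 79.7]
eef_rot: [-0.427, 0.411, 0.573, -0.566]
force: [-7.8, 31.1, 7.7]
gripper_width: 0.001
```

The tab is hard against its stop: 31 N with no further motion. I'll back off and look.

Call:
servo_tool:
  moves:
    - [-0.06,0.2,0,0,0,0,1]
    - [-0.12,0.4,0,0,0,0,1]
    - [-0.12,0.4,0.6,0,0,0,1]
    - [-0.12,0.4,1.4,0,0,0,-1]
    - [-0.12,0.4,2.1,0,0,0,-1]

```text
t: 22.12
position: [522.0, 152.9, 206.4]
eef_rot: [0.423, -0.419, -0.566, 0.571]
force: [0.6, -0.1, -0.4]
gripper_width: 0.42
```

Run:
```python
from h import *
s,M=st()
a=.296
yb=np.array([-np.sin(a),np.cos(a),0]);yd=np.array([0,0,-1.]);T=np.c_[yb,yd,np.cross(yb,yd)]
T=Ro.from_rotvec(-0.3*yb).as_matrix()@T
print((Ro.from_matrix(T)*Ro.from_matrix(M).inv()).as_rotvec().round(3))
s=bot.read_camera('scene');crop(s,290,90,160,150,'q2.png',4)
print([(np.round(d['xyz']).tolist(),round(float(d['confidence']),2)) for d in bot.tip_of(s,'tab_mid')])
```

```text
t 22.12 pos [522.  152.9 206.4] x [-0.291  0.957 -0.001] y [-0.008 -0.003 -1.   ] F [ 0.6 -0.1 -0.4] w 0.42 j [ 0.17  0.33 -0.05  1.2  -0.   -0.13]
[ 0.091 -0.295  0.001]
[([532.0, 122.0, 80.0], 0.47)]
```

View pics/q2.png

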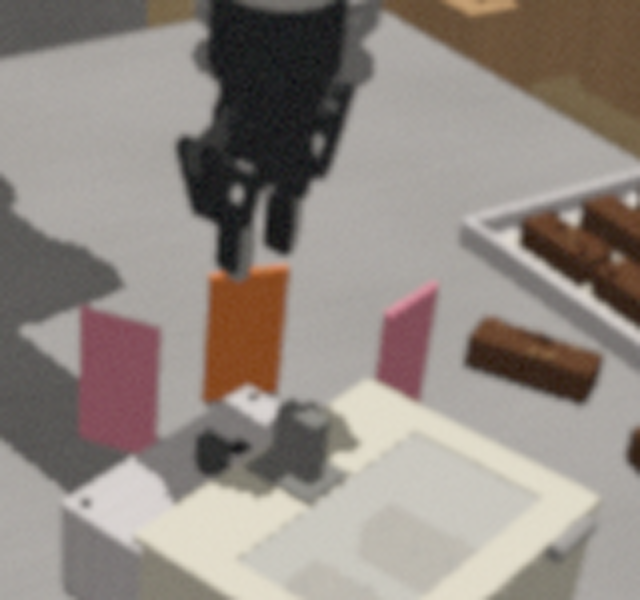

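The tab is now about 24 mm across, at its stop. I'll re-grip the lid.

Call:
servo_tool:
  moves:
    - [0.4,-0.05,0,0.04,-0.12,0,-1]
    - [0.9,-0.12,0,0.091,-0.295,0,-1]
    - [1.42,-0.2,0,0.091,-0.295,0,-1]
    - [1.42,-0.2,0,0.091,-0.295,0,-1]
    - [1.42,-0.2,-0.4,0.091,-0.295,0,-1]

```text
t: 22.85
position: [610.0, 141.7, 183.7]
eef_rot: [-0.352, 0.48, 0.648, -0.475]
force: [0.5, 0.1, 0.1]
gripper_width: 0.999
```

Call:
servo_tool:
  moves:
    - [0,0,-0.4,0,0,0,-1]
    - [0,0,-0.8,0,0,0,-1]
    - [0,0,-1.0,0,0,0,-1]
    - [0,0,-1.0,0,0,0,-1]

```text
t: 23.35
position: [607.2, 141.8, 120.8]
eef_rot: [-0.354, 0.478, 0.647, -0.477]
force: [-0.3, 1.1, 0.2]
gripper_width: 1.0
```

Run:
```python
from h import *
st()
s=bot.read_camera('scene');crop(s,290,90,160,150,'r2.png',4)
```

```text
t 23.35 pos [607.2 141.8 120.8] x [-0.292  0.956  0.002] y [ 0.282  0.088 -0.955] F [-0.3  1.1  0.2] w 1.0 j [ 0.1   0.3  -0.39  0.59  0.06 -0.19]
```

View pics/r2.png

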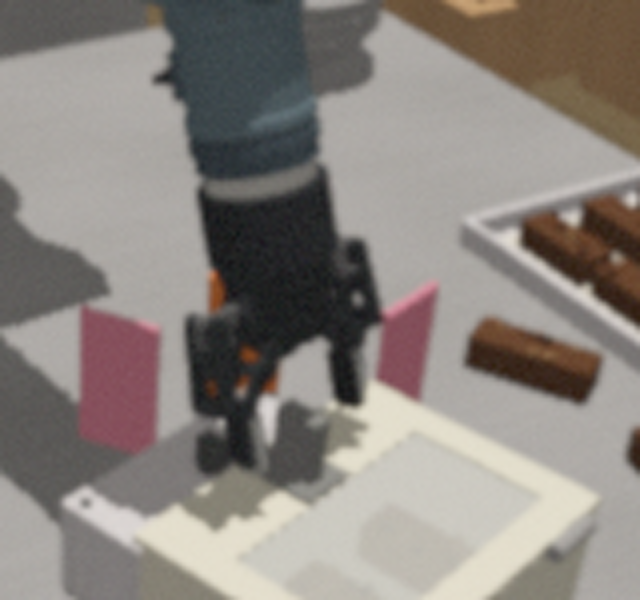

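Call:
servo_tool:
  moves:
    - [0,0,0,0,0,0,-0.2]
    - [0,0,0,0,0,0,0.4]
    - [0,0,0,0,0,0,0.8]
    - [0,0,0,0,0,0,1]
    - [0,0,0,0,0,0,1]

```text
t: 24.02
position: [608.0, 141.0, 122.0]
eef_rot: [-0.353, 0.479, 0.647, -0.476]
force: [-0.7, -3.8, 3.1]
gripper_width: 0.154
```

Run:
```python
from h import *
s,M=st()
# circular path of TCP about hinge
H=np.array([740.3,180.4,104]);a=.296;yb=np.array([-np.sin(a),np.cos(a),0])
P=s['position']
for th in np.arange(.1,.76,.1):
    Q=H+Ro.from_rotvec(th*yb).apply(P-H); print(round(th,2),((Q-P)/60).round(3),(th*yb).round(3))
```

```text
t 24.02 pos [608. 141. 122.] x [-0.292  0.957  0.   ] y [ 0.284  0.087 -0.955] F [-0.7 -3.8  3.1] w 0.154 j [ 0.1   0.29 -0.39  0.59  0.06 -0.19]
0.1 [0.04  0.012 0.228] [-0.029  0.096  0.   ]
0.2 [0.101 0.031 0.451] [-0.058  0.191  0.   ]
0.3 [0.183 0.056 0.666] [-0.088  0.287  0.   ]
0.4 [0.285 0.087 0.872] [-0.117  0.383  0.   ]
0.5 [0.407 0.124 1.066] [-0.146  0.478  0.   ]
0.6 [0.546 0.166 1.246] [-0.175  0.574  0.   ]
0.7 [0.702 0.214 1.411] [-0.204  0.67   0.   ]
```

Call:
servo_tool:
  moves:
    - [0.018,0.005,0.115,-0.015,0.048,0,1]
    - [0.04,0.012,0.228,-0.029,0.096,0,1]
    - [0.068,0.021,0.34,-0.044,0.144,0,1]
    - [0.101,0.031,0.451,-0.058,0.191,0,1]
    - [0.183,0.056,0.666,-0.088,0.287,0,1]

```text
t: 24.65
position: [618.6, 144.3, 161.6]
eef_rot: [0.421, -0.421, -0.568, 0.568]
force: [8.5, -1.5, -7.2]
gripper_width: 0.154
```

Run:
```python
from h import *
st()
s=bot.read_camera('scene');crop(s,290,90,160,150,'s2.png',4)
```

```text
t 24.65 pos [618.6 144.3 161.6] x [-0.291  0.957  0.   ] y [-0.  0. -1.] F [ 8.5 -1.5 -7.2] w 0.154 j [ 0.13  0.53  0.13  1.18  0.   -0.17]
```

View pics/s2.png

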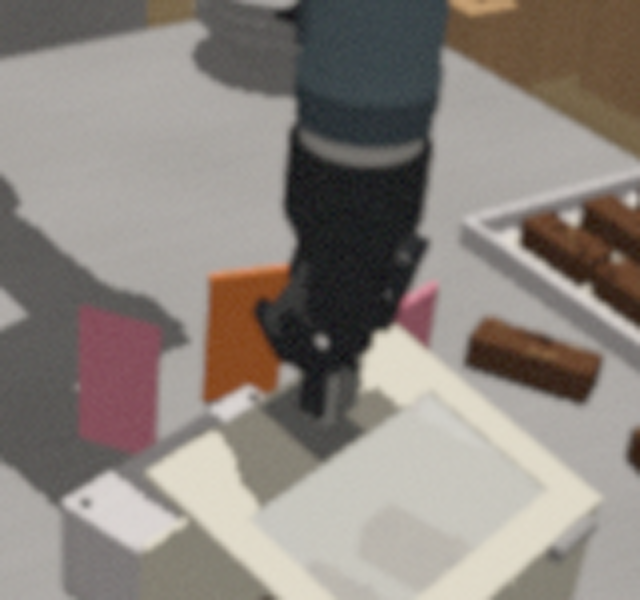

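The lid is free and rising, now at about 0.3 rad. I'll carry on to 0.5, then 0.7.

Call:
servo_tool:
  moves:
    - [0.048,0.015,0.105,-0.015,0.048,0,1]
    - [0.102,0.031,0.206,-0.029,0.096,0,1]
    - [0.16,0.049,0.304,-0.044,0.144,0,1]
    - [0.224,0.068,0.4,-0.058,0.191,0,1]
    - [0.224,0.068,0.4,-0.058,0.191,0,1]

```text
t: 25.32
position: [631.7, 148.3, 185.4]
eef_rot: [0.461, -0.376, -0.508, 0.622]
force: [-3.7, -2.9, 4.5]
gripper_width: 0.152
```

Call:
servo_tool:
  moves:
    - [0.068,0.02,0.092,-0.015,0.048,0,1]
    - [0.139,0.042,0.18,-0.029,0.096,0,1]
    - [0.215,0.066,0.264,-0.044,0.144,0,1]
    - [0.295,0.09,0.345,-0.058,0.191,0,1]
    - [0.295,0.09,0.345,-0.058,0.191,0,1]

```text
t: 25.95
position: [631.7, 148.4, 192.6]
eef_rot: [0.493, -0.334, -0.45, 0.666]
force: [5.4, -4.8, -12.4]
gripper_width: 0.153
```

Run:
```python
from h import *
s,M=st()
a=.296;print('tilt',np.arctan2(-M[:,1]@[np.cos(a),np.sin(a),0],-M[2,1]))
s=bot.read_camera('scene');crop(s,290,90,160,150,'u2.png',4);t=bot.read_camera('top')
cv2.imwrite('pics/u1.png',s['img'][:,:,::-1])
for g in('lid_grip','plate_mid','jar_center','bar_a_mid'):
  for p in(s,t): print(g,[(np.round(d['xyz']).tolist(),round(float(d['confidence']),2)) for d in bot.tip_of(p,g)])
```

```text
t 25.95 pos [631.7 148.4 192.6] x [-0.292  0.957 -0.001] y [-0.357 -0.11  -0.928] F [  5.4  -4.8 -12.4] w 0.153 j [ 0.16  1.09  1.22  2.07 -0.05 -0.13]
tilt 0.3825965018632949
lid_grip [([635.0, 152.0, 208.0], 0.78)]
lid_grip [([638.0, 146.0, 208.0], 0.61)]
plate_mid [([406.0, 122.0, 58.0], 0.87), ([480.0, -328.0, 65.0], 0.77), ([396.0, 240.0, 53.0], 0.62)]
plate_mid [([476.0, 324.0, 51.0], 0.59), ([481.0, -324.0, 61.0], 0.45)]
jar_center [([596.0, -322.0, 49.0], 0.66)]
jar_center [([593.0, -322.0, 51.0], 0.65)]
bar_a_mid [([478.0, 453.0, 14.0], 0.63)]
bar_a_mid [([474.0, 451.0, 16.0], 0.9)]
```

View pics/u2.png

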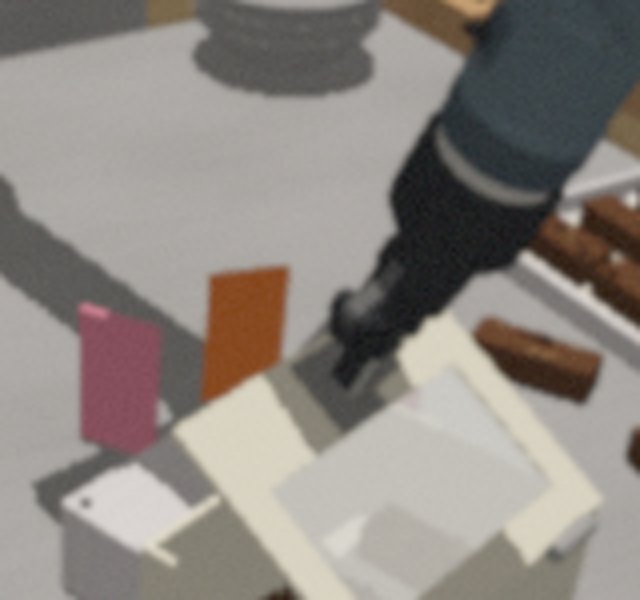

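View pics/u1.png

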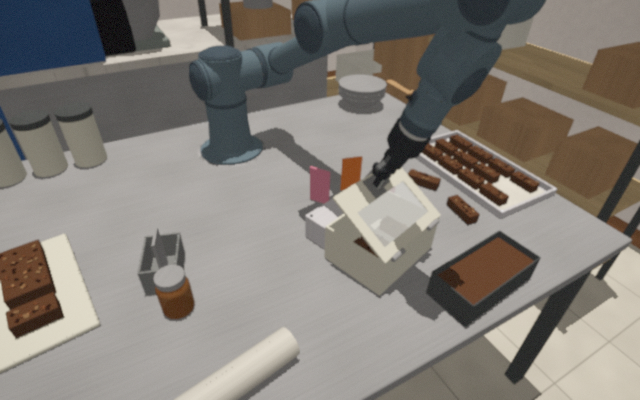

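Joint 3 has reached its limit (1.22), so the outward tilt went too far. The grip point is at about 0.57 rad. I'll ease the tilt back while holding the lid.

Call:
servo_tool:
  moves:
    - [0,0,0,0.015,-0.05,0,1]
    - [0,0,0,0.03,-0.1,0,1]
    - [0,0,0,0.045,-0.15,0,1]
    - [0,0,0,0.045,-0.15,0,1]

```text
t: 26.95
position: [633.5, 148.9, 192.5]
eef_rot: [0.464, -0.373, -0.502, 0.627]
force: [15.0, -1.4, -19.9]
gripper_width: 0.15
```

```bash
cat >> h.py <<'E'
def lid():
    s,M=st(); a=.296; H=np.array([740.3,180.4,104]); bx=np.array([np.cos(a),np.sin(a),0])
    g=s['position']-19*M[:,1]-H
    print('tilt',round(np.arctan2(-M[:,1]@bx,-M[2,1]),3),'theta',round(np.arctan2(g[2],-g@bx)-.217,3),'r',round(np.hypot(g[2],g@bx),1),'v',np.round(s['joint_vel'],2))
E
python3 -c "
from h import *
lid()"
```

```text
t 26.95 pos [633.5 148.9 192.5] x [-0.291  0.957 -0.002] y [-0.207 -0.065 -0.976] F [ 15.   -1.4 -19.9] w 0.15 j [ 0.15  0.79  0.66  1.66 -0.03 -0.14]
tilt 0.218 theta 0.567 r 151.5 v [ 0.    0.03  0.06  0.05 -0.    0.  ]
```

Call:
servo_tool:
  moves:
    - [0.06,0.015,0.02,0,0,0,1]
    - [0.12,0.03,0.04,0.01,-0.03,0,1]
    - [0.18,0.045,0.07,0.02,-0.06,0,1]
    - [0.24,0.06,0.1,0.02,-0.07,0,1]
    - [0.24,0.06,0.1,0.02,-0.07,0,1]

```text
t: 27.58
position: [644.4, 152.2, 201.5]
eef_rot: [0.451, -0.388, -0.522, 0.611]
force: [1.3, -4.8, -9.4]
gripper_width: 0.151
```

```bash
python3 -c "
from h import *
lid()
s=bot.read_camera('scene');crop(s,290,90,160,150,'v2.png',4)"
```

```text
t 27.57 pos [644.4 152.2 201.5] x [-0.291  0.957 -0.003] y [-0.145 -0.047 -0.988] F [ 1.3 -4.8 -9.4] w 0.151 j [ 0.15  0.75  0.61  1.58 -0.03 -0.15]
tilt 0.153 theta 0.658 r 151.4 v [-0.    0.    0.01  0.01 -0.    0.  ]
```

View pics/v2.png

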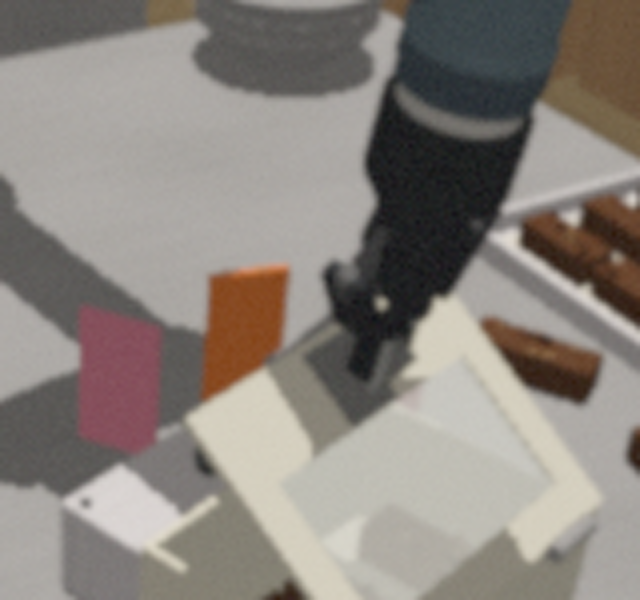

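The lid is up at about 0.66 rad from the gripper pose. I'll settle, then cross-check the angle against the lid's corner.

Call:
servo_tool:
  moves:
    - [0,0,0,0,0,0,1]
    - [0,0,0,0,0,0,1]
    - [0,0,0,0,0,0,1]
    - [0,0,0,0,0,0,1]

```text
t: 28.12
position: [644.4, 152.2, 201.5]
eef_rot: [0.451, -0.388, -0.522, 0.611]
force: [0.3, -5.3, -9.2]
gripper_width: 0.15
```

```bash
python3 -c "
from h import *
lid()
s=bot.read_camera('scene');t=bot.read_camera('top')
H=np.array([740.3,180.4,104]);a=.296;bx=np.array([np.cos(a),np.sin(a),0]);yb=np.array([-np.sin(a),np.cos(a),0])
for th in(.5,.6,.65,.7,.8):
    c=H+Ro.from_rotvec(th*yb).apply(-170*bx-110*yb+[0,0,2]); u=proj(s,c)[0]; print(th,u.round(1),((u-[290,90]+.5)*4).round())
crop(s,90,160,150,140,'w1.png',4)
crop(t,170,150,100,130,'w3.png',4)
crop(s,290,90,160,150,'w2.png',4)
for p in(s,t):
  for g in('plate_mid','jar_center','bar_a_mid'): print(g,[(np.round(d['xyz']).tolist(),round(float(d['confidence']),2)) for d in bot.tip_of(p,g)])
"
```

```text
t 28.12 pos [644.4 152.2 201.5] x [-0.291  0.957 -0.003] y [-0.145 -0.047 -0.988] F [ 0.3 -5.3 -9.2] w 0.15 j [ 0.15  0.75  0.61  1.58 -0.03 -0.15]
tilt 0.153 theta 0.658 r 151.4 v [-0.  0. -0.  0.  0. -0.]
0.5 [333.1 199.4] [174. 440.]
0.6 [336.5 195.8] [188. 425.]
0.65 [338.5 194.2] [196. 419.]
0.7 [340.6 192.8] [204. 413.]
0.8 [345.2 190.3] [223. 403.]
plate_mid [([398.0, 239.0, 50.0], 0.84), ([480.0, -330.0, 63.0], 0.82), ([402.0, 123.0, 58.0], 0.71), ([644.0, 154.0, 214.0], 0.33)]
jar_center [([597.0, -325.0, 49.0], 0.6)]
bar_a_mid [([474.0, 455.0, 12.0], 0.79), ([642.0, 457.0, 17.0], 0.74)]
plate_mid [([478.0, 321.0, 48.0], 0.63), ([479.0, -324.0, 64.0], 0.51)]
jar_center [([596.0, -326.0, 49.0], 0.58), ([480.0, -326.0, 61.0], 0.27)]
bar_a_mid [([472.0, 455.0, 16.0], 0.76)]
```

View pics/w1.png

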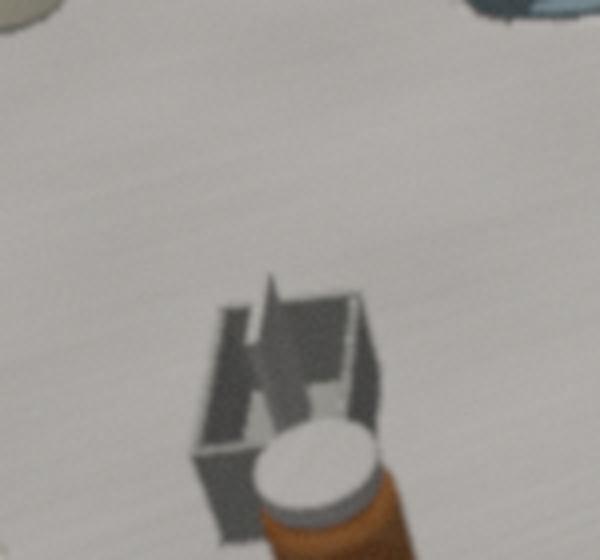

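View pics/w2.png

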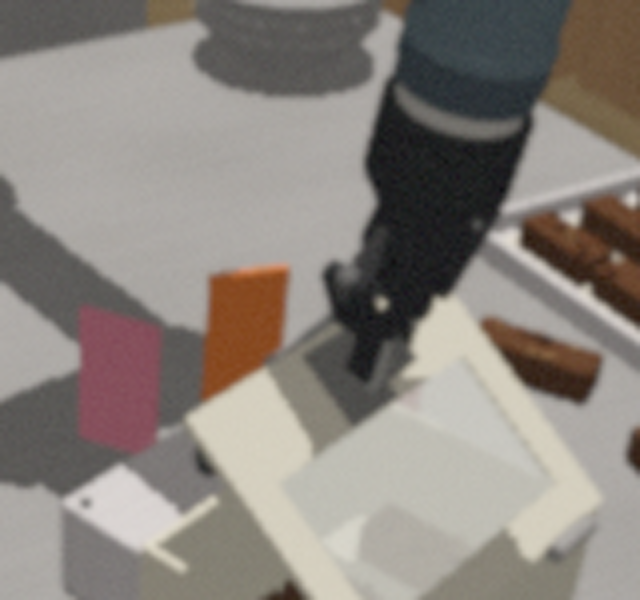

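The lid corner at about (190,418) in the crop gives roughly 0.63 rad, which agrees with the gripper's 0.66. The lid is still, and the plate stands upright in the caddy. I'll hand it in.

```bash
python3 -c "
from rig import bot
print(bot.sign_off())"
```

```text
the job is handed in; nothing more can be done
None
```

The job is handed in at about t = 28 s, with the gripper still holding the lid open at roughly 0.63–0.66 rad (36–38°). No verdict is reported, so this rests on my own checks.

**What I did**
- I drew the steel plate straight up, stood it in the caddy and let go.
- I tugged the lid before touching the tab. It stopped dead after about 4 mm with the force rising to 22 N, so it was caught.
- I lowered and released the lid, then slid the tab across until it hit its stop. It moved about 24 mm, with 31 N at the stop.
- I gripped the lid again and raised it.

**Last checks**
- **Lid angle:** the gripper pose gives 0.66 rad, and the lid's corner in the scene picture gives about 0.63 rad. Joint speeds were zero, and the grip was closed on the block (about 13 mm opening).
- **Plate:** it stands upright in the caddy. The networks put its centre at z = 63–64 mm, against about 60 mm expected from the gripper height. That is within their error, but their figure leaves little room below the 61 mm limit above the caddy's floor (66 mm above the bench).
- **Jar and bars:** the jar reads within about 3 mm of its start. The bar at about (475, 454) reads within about 4 mm of its start. I had no starting position for the other bar, so I couldn't compare it, but I didn't go near it.

**What went wrong on the way:** during the lift I tilted the tool too far out and joint 3 reached its 1.22 rad limit. I eased the tilt back before finishing. The grip also turned a little on the block but did not come loose.

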